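# Balance the tumbler lid for fitting its stay

### The job

Stop the tumbler by pressing its yellow spring treadle down to its stop while the lid is still shut, and let the treadle come back up. Then take the lid by its orange bar, swing it up to its balance point, where it would fall neither shut nor over backwards, and finish while holding it still there in the fingers, so that a colleague can screw on the lid stay. Do not swing the lid well past its balance point, and leave the other things on the bench where they are.

Things in the scene. Friction and masses are not known exactly. Their poses are not given: they have to be found in the camera images.
- tumbler: The magnetic tumbler: stainless steel box, 180 deep (x) x 220 wide (y) x 120 mm high, fixed to the table. Origin at the centre of its underside; its x axis points from its front to its rear (hinge) side, z up. Its lid covers the top.
- lid_hinge (a point): Middle of the lid's hinge line, near the rear of the tumbler's top: 60 mm behind the tumbler's centre (+x of the tumbler), 120 mm above the table. It runs along the tumbler's y axis. The lid is a 150 x 210 mm steel frame with a clear window, 0.35 to 0.7 kg; a black box (50 x 120 x 36 mm) and the bar sit on its outside, so its weight comes over the hinge before it is upright.
- lid_handle (a point): Centre of the orange round bar on the lid: 14 mm thick, 130 mm long, parallel to the hinge line, on thin posts at its ends (115 mm clear between). With the lid shut it is 165 mm in front of the hinge line and 50 mm above it (170 mm above the table), 40 mm above and 15 mm in front of the lid's front edge, free all round. It swings about the hinge line at 172 mm radius.
- lid (a joint): Angle of the lid, rad: 0 shut (panel level), 1.57 panel upright, 2.2 fallen right over backwards. It balances at 1.32 rad: panel 14 degrees short of upright, its free edge leaning to the tumbler's front, the orange bar almost straight above the hinge line, 292 mm above the table. Below that it falls shut, beyond it falls over backwards: the hinge is nearly frictionless.
- treadle_base: Fixed base plate of the treadle, 160 (x) x 90 (y) x 6 mm, to the left or right of the tumbler. Origin at the centre of its underside; its x axis points from the free end of the treadle to the hinge end.
- treadle_pad (a point): Centre of the upper face of the black rubber pad (60 x 70 mm) near the free end of the yellow treadle plate (145 x 78 mm). Press here, straight down. 59 mm above the table when up; pressing to the stop brings it down about 27 mm. It is 110 mm from the treadle's hinge.
- treadle (a joint): Angle of the treadle, rad: 0 up, 0.24 fully down on its stop. Spring-loaded: about 4 N on the pad to start it, 9 N at the stop; it springs back up when let go.
- brick_tray: Fixed steel tray, 150 x 130 mm, with soldering bricks up to 48 mm high, on the other side of the tumbler from the treadle. A bystander; origin at the centre of its underside.
- bottle: Bystander, loose: amber glass bottle with a white cap, 56 mm across, 140 mm tall. Leave it alone.
- flux_jar: Bystander, loose: small glass jar, 54 mm across, 55 mm tall. Leave it alone.
- bench_block: Bystander, loose: polished steel bench block, 70 x 70 x 22 mm. Leave it alone.
- hammer: Bystander, loose: jeweller's hammer lying flat, 220 mm long. Leave it alone.
- brush: Bystander, loose: bench brush lying flat, 180 mm long. Leave it alone.
Things that resemble listed ones, but are neither listed nor needed, are in the scene too. What is shaped like the treadle_base but pink is not meant.

How it is judged (in metres and radians):
On the way:
1. the treadle is pressed down to its stop while the lid is shut (value of joint treadle above 0.22 rad and value of joint lid below 0.08 rad), for 0.1 s.
At the end, for the whole second after the job is handed in: The lid stands still (under 0.1 rad/s) within 0.09 rad (5 degrees) of its balance point, 1.32 rad, with the fingers on its orange bar (at least 0.5 N, bar within 50 mm of the grasp point); the treadle is back up (under 0.04 rad); every loose bystander is within 20 mm of where it began (value of joint lid between 1.23 and 1.41 rad and velocity of joint lid between -0.1 and 0.1 rad/s and contact force between the fingers and lid above 0.5 N and distance between the grasp point and lid_handle below 0.05 m and value of joint treadle below 0.04 rad and distance of each of bottle, flux_jar, bench_block, hammer, brush from where it was at the start of the episode below 0.02 m); the arm keeps its last pose, push and grip.
It fails at once if the lid is swung well past its balance point (more than 0.35 rad) (value of joint lid above 1.67 rad).
It fails at once if a loose bystander is moved by more than 20 mm (distance of any of bottle, flux_jar, bench_block, hammer, brush from where it was at the start of the episode above 0.02 m).
It also fails if it takes over 59 s, if anything falls off the work surface, if the arm or the gripper's body presses on something with over 40 N, if the wrist force passes 120 N, or if a joint passes its speed limit or range.

### The arm

A 6-joint arm with a two-finger parallel gripper is mounted at the origin on the work surface. World frame = base frame: x ahead of the robot, y to its left, z up, the work surface at z = 0. Lengths are in m, angles in degrees, forces in N, time in s.
With the tool pointing down it reaches from about 0.375 to 0.9 m from the base axis. Payload 3.1 kg.
Tool frame: the origin (TCP) lies at the very end of the fingers, on their centre line; the grasp point (between the pads) lies bot.grip_point_offset behind it (bot.grip_point_offset is the distance from the TCP to the grasp point, in m); z points along the fingers, y is the line along which they close (so a half turn about z gives the same grasp; the last joint's range is limited). The gripper opens to 87 mm and grips with 3 to 60 N. Pads are 19 mm wide; open, the fingers measure 117 mm over their backs; the gripper's body (75 mm by 190 mm) begins 51 mm behind the grasp point.
Start: joints at [-78.18, 30.224, 82.088, -0, 67.689, -10.227], TCP at [0.235, -0.579, 0.223] pointing down, gripper open.
Joint ranges: [-176.69, 176.69], [-43.24, 126.21], [12.49, 139.97], [-82, 262], [0, 151.66], [-163.58, 163.58]. Speed limits (degrees/s): [159.86, 159.86, 180, 180, 180, 180].

### API

Orientations are given as a 3x3 rotation matrix whose columns are the frame's x, y, z axes.
In Python, from rig import bot, viewer, ticket gives the robot as it stands.
- The arm moves only by the tool servo_tool, never from a script. Its argument "targets" is a list of rows, each an object with "offset": the shift along the tool's x, y, z in m, a list of three; "dr": the turn, a rotation vector about the tool's x, y, z in degrees, a list of three. In form: [{"offset": [x, y, z], "dr": [ax, ay, az]}, ...]. A call has 1 to 20 rows; each row is the pose to reach, as a shift and turn from the pose commanded when the call began, along the tool's axes at that moment; what a row does not reach only later rows make up. A row lasts 1/12 s, in which the tool goes at most 41.7 mm and 7.16 degrees, less where a joint would pass 70% of its speed; a pose out of reach is approached as far as the arm can. A call with a gripper value outside its range is refused whole. "gripper" is the gripper command: -1 is fully open, 1 is shut, values between are in proportion, set as the call begins (left out, the last holds). The fingers move at their own pace and stop on an object; the grip force is fixed at half the most. Time passes only in rows, so rows that repeat a pose let the fingers close. It gives the time, the measured TCP pose, the force, the opening and the grip force at its end, in the units of the state.
- bot.read_state(): the state, without advancing time (a new reading comes with each control period).
- viewer.capture(name): name is "scene" or "side" or "wrist"; returns a dict with "color" (400x640x3 uint8, red, green, blue), "camera_matrix" (3x3 intrinsics, pixels), "R" (3x3) and "t" (3): a world point X has camera coordinates R X + t. Camera axes: x right, y down, z forward; pixel columns grow to the right and rows downward; lengths in m; the calibration is good to about 2 mm. A picture is of the moment at which its call begins. There is no depth.
- ticket.hand_in(): hands the job in; it is judged then, once.
The state is a dict: "time_s": time; "joint_positions": joint angles; "qvel": joint speeds; "tau": joint torques, N m; "position": TCP position; "tcp_rot": TCP orientation; "force": force on the tool from outside, world axes, zero at the start; "moment": the same for the moment, N m; "opening": opening from 0.0 (shut) to 1.0 (fully open); "grasp_force": force on a finger pad.
Only numpy, scipy, OpenCV 4.12 (cv2) and the standard library are available. Lean on these libraries where they do the work, as an engineer would, in place of code of your own. Each camera call takes 0.05 s, during which the arm holds its last target. There are 200 camera calls.

## Working session

There is one attempt and no reset: what is moved stays moved. The work goes in short steps, Python scripts to look and compute and a tool call to move; the robot and the scene stay as the last step left them, time stands still between calls to the robot, and variables do not carry over. Pictures are saved under pics/ and viewed, at most 10 in all, crops included, and the job is handed in when it is done.

Besides the shell and the picture viewer there is one more tool, called after ">>>" by a JSON object that holds its "api" and its "payload", one argument or row to a line. servo_tool: Moves the arm, as the interface text tells. Its arguments: {"type":"object","properties":{"targets":{"type":"array"},"gripper":{"type":"number"}},"required":["targets"]}

```bash
mkdir -p pics; ls
python3 - <<'E'
from rig import bot,viewer
import cv2,pickle
print(bot.grip_point_offset); s=bot.read_state(); print(s)
d={}
for n in("scene","side"):
    c=viewer.capture(n); d[n]=c; cv2.imwrite(f"pics/{n}0.png",c["color"][:,:,::-1]); print(n,c["camera_matrix"],c["R"],c["t"])
pickle.dump(d,open("c0.pkl","wb"))
E
```

```text
pics
0.0187
{'time_s': 0.0, 'joint_positions': array([-7.81776210e+01,  3.02787267e+01,  8.21585864e+01, -1.85875119e-03,
        6.76873240e+01, -1.02247151e+01]), 'qvel': array([ 0.02834714, -0.1676354 ,  0.03791908, -0.01846395, -0.00926758,
       -0.04850436]), 'tau': array([-4.20267752e-04, -4.40047002e+01, -1.76592278e+01,  6.33082073e-02,
        5.82564413e-02, -1.65262727e-04]), 'position': array([ 0.23449482, -0.57853716,  0.22156198]), 'tcp_rot': array([[ 9.26871083e-01,  3.75379501e-01, -4.75052844e-04],
       [ 3.75379632e-01, -9.26868720e-01,  2.12303255e-03],
       [ 3.56631279e-04, -2.14610265e-03, -9.99997634e-01]]), 'force': array([0.67235682, 0.06530584, 0.21892817]), 'moment': array([-0.02437851,  0.01779073,  0.00072772]), 'grasp_force': 0.0, 'opening': 0.9995227471089205}
scene [[433.41848558   0.         314.01058916]
 [  0.         433.41848558 194.0328852 ]
 [  0.           0.           1.        ]] [[ 0.76997093  0.63789686 -0.0152438 ]
 [ 0.51604668 -0.63658767 -0.57310729]
 [-0.37528735  0.43340944 -0.81933855]] [-0.40179958 -0.16485575  1.57967479]
side [[453.06073147   0.         326.38801201]
 [  0.         453.06073147 194.34732295]
 [  0.           0.           1.        ]] [[-0.99467407 -0.10209766  0.01412629]
 [-0.08371147  0.7202704  -0.68862395]
 [ 0.06013215 -0.68613892 -0.72498104]] [0.51486539 0.11507059 1.59612241]
```

View pics/scene0.png

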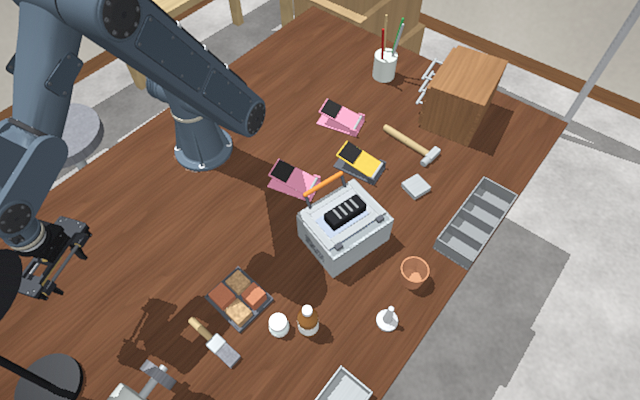

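View pics/side0.png

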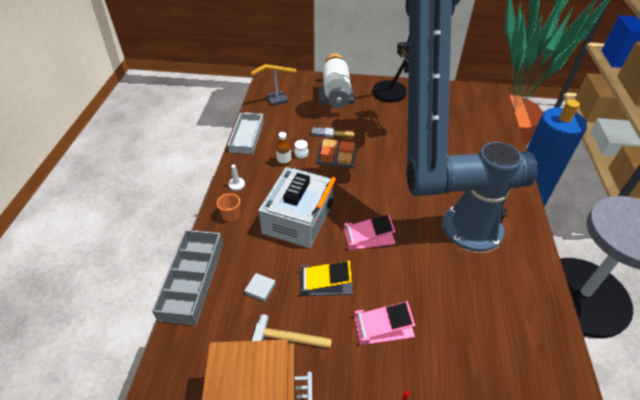

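The scene view shows the yellow treadle at (360,160) with its black pad near (349,153). The two pink look-alikes are at (340,117) and (293,178). The orange bar runs from (305,192) to (342,175) on the tumbler; other orange or yellow things are the pot at (415,270) and, in the side view, the yellow lamp at (272,70). In the side view the yellow treadle is at (327,277) and the bar at (326,193). I choose the yellow treadle next to the tumbler and the bar on the lid.

```bash
cat > h.py <<'E'
import numpy as np,cv2
def ray(c,uv):
    K,R,t=c["camera_matrix"],c["R"],c["t"]; o=-R.T@t
    return o,R.T@np.linalg.inv(K)@np.array([uv[0],uv[1],1.])
def onz(c,uv,z):
    o,d=ray(c,uv); return o+d*(z-o[2])/d[2]
def tri(ca,a,cb,b):
    P=[c["camera_matrix"]@np.c_[c["R"],c["t"]] for c in(ca,cb)]
    X=cv2.triangulatePoints(*P,np.float64(a).reshape(2,1),np.float64(b).reshape(2,1))[:,0]; return X[:3]/X[3]
def proj(c,X):
    p=c["camera_matrix"]@(c["R"]@X+c["t"]); return p[:2]/p[2]
def blob(c,lo,hi,roi):
    x0,y0,x1,y1=roi; hsv=cv2.cvtColor(c["color"][y0:y1,x0:x1],cv2.COLOR_RGB2HSV)
    m=cv2.inRange(hsv,lo,hi); n,l,s,ce=cv2.connectedComponentsWithStats(m)
    k=1+np.argmax(s[1:,4]); pts=np.argwhere(l==k)[:,::-1]+[x0,y0]
    return ce[k]+[x0,y0],cv2.minAreaRect(pts.astype(np.float32)),s[k,4],pts
E
python3 - <<'E'
from h import *; import pickle
d=pickle.load(open("c0.pkl","rb")); S,D=d["scene"],d["side"]
b={}
for n,c,ro,ry,rk in(("scene",S,(290,160,355,210),(325,130,395,190),(330,135,370,170)),("side",D,(305,165,345,220),(290,250,365,305),(322,255,358,290))):
    o=blob(c,(3,120,90),(20,255,255),ro); y=blob(c,(21,130,90),(33,255,255),ry); k=blob(c,(0,0,0),(180,255,55),rk)
    pts=o[3]; e,v=np.linalg.eigh(np.cov((pts-o[0]).T)); pr=(pts-o[0])@v[:,1]
    ends=[o[0]+v[:,1]*pr.min(),o[0]+v[:,1]*pr.max()]
    b[n]=(o,y,k,ends)
    z0=[onz(c,q,.17).round(4) for q in(o[0],*ends)]
    print(n,"bar",o[0],o[2],z0,"\n yellow",y[0],y[2],onz(c,y[0],.06),"\n pad",k[0],k[1],k[2],onz(c,k[0],.059), [onz(c,q,.059).round(3) for q in cv2.boxPoints(k[1])])
print("tri bar",tri(S,b["scene"][0][0],D,b["side"][0][0]),"pad",tri(S,b["scene"][2][0],D,b["side"][2][0]))
for i in(0,1):
  for j in (0,1): print(i,j,tri(S,b["scene"][3][i],D,b["side"][3][j]))
im=cv2.resize(S["color"][100:280,270:410,::-1],None,fx=3.3,fy=3.3,interpolation=cv2.INTER_CUBIC)
cv2.imwrite("pics/crop0.png",im)
E
```

```text
scene bar [321.65967153 175.47810219] 1096 [array([0.4931, 0.0743, 0.17  ]), array([0.5832, 0.084 , 0.17  ]), array([0.3796, 0.0622, 0.17  ])] 
 yellow [361.99214145 161.81139489] 509 [0.50898286 0.26970162 0.06      ] 
 pad [339.5 154.5] ((339.5, 154.5), (1.4142135381698608, 0.0), -135.0) 2 [0.43014078 0.24831084 0.059     ] [array([0.433, 0.248, 0.059]), array([0.433, 0.248, 0.059]), array([0.427, 0.249, 0.059]), array([0.427, 0.249, 0.059])]
side bar [326.4375     191.63068182] 176 [array([0.5147, 0.0504, 0.17  ]), array([ 0.495 , -0.0238,  0.17  ]), array([0.5343, 0.1239, 0.17  ])] 
 yellow [323.06886657 276.47776184] 697 [0.49764333 0.3016483  0.06      ] 
 pad [338.58885017 271.92334495] ((338.47247314453125, 271.66900634765625), (18.186960220336914, 16.44300651550293), 85.2363510131836) 287 [0.45218282 0.27936713 0.059     ] [array([0.483, 0.251, 0.059]), array([0.433, 0.24 , 0.059]), array([0.423, 0.305, 0.059]), array([0.472, 0.316, 0.059])]
tri bar [0.50821982 0.06466562 0.18824217] pad [0.43916832 0.26207147 0.04379207]
0 0 [0.54303131 0.0488427  0.21704186]
0 1 [0.55246655 0.10110581 0.13599746]
1 0 [0.46188828 0.02715558 0.2425543 ]
1 1 [0.47237131 0.08005877 0.17987874]
```

View pics/crop0.png

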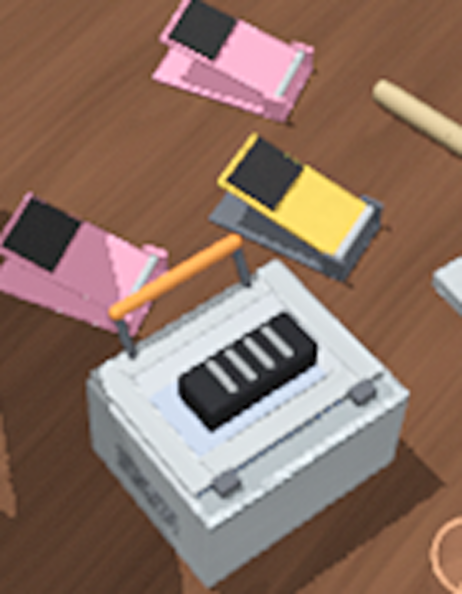

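The crop confirms the choice: the yellow treadle's pad centre is at crop (262,172), which is scene (349.4,152.1). The bar ends are at crop (115,313) and (235,242), which are scene (304.8,194.8) and (341.2,173.3).

Run:
```python
from h import *; import pickle
d=pickle.load(open("c0.pkl","rb")); S,D=d["scene"],d["side"]
for q in((304.8,194.8),(323,184),(341.2,173.3)): print("bar",onz(S,q,.17).round(4))
print("pad",onz(S,(349.4,152.1),.059),tri(S,(349.4,152.1),D,(338.5,271.8)))
print("bar tri",tri(S,(323,184),D,(326.4,191.6)))
# treadle axis: pad edges from side boxed yellow+pad
o=blob(D,(21,130,90),(33,255,255),(290,250,365,305)); print(o[1],[onz(D,q,.06).round(3) for q in cv2.boxPoints(o[1])])
```

```text
bar [ 0.4995 -0.0106  0.17  ]
bar [0.516  0.0524 0.17  ]
bar [0.5332 0.1173 0.17  ]
pad [0.44992767 0.27803249 0.059     ] [0.45132068 0.27832573 0.05894361]
bar tri [0.51550438 0.05166446 0.1710112 ]
((327.8787536621094, 274.79681396484375), (22.93743324279785, 47.60791778564453), 80.21759033203125) [array([0.564, 0.276, 0.06 ]), array([0.422, 0.23 , 0.06 ]), array([0.405, 0.311, 0.06 ]), array([0.542, 0.355, 0.06 ])]
```

>>> {"api": "servo_tool", "payload": {
  "targets": [
    {"offset": [0.02, -0.01, -0.04], "dr": [0, 0, 0]},
    {"offset": [0.323, -0.225, -0.08], "dr": [0, 0, -53.3]},
    {"offset": [0.323, -0.225, -0.08], "dr": [0, 0, -53.3]},
    {"offset": [0.323, -0.225, -0.08], "dr": [0, 0, -53.3]},
    {"offset": [0.323, -0.225, -0.08], "dr": [0, 0, -53.3]},
    {"offset": [0.323, -0.225, -0.08], "dr": [0, 0, -53.3]},
    {"offset": [0.323, -0.225, -0.08], "dr": [0, 0, -53.3]},
    {"offset": [0.323, -0.225, -0.08], "dr": [0, 0, -53.3]},
    {"offset": [0.323, -0.225, -0.08], "dr": [0, 0, -53.3]},
    {"offset": [0.323, -0.225, -0.08], "dr": [0, 0, -53.3]},
    {"offset": [0.521, -0.714, -0.08], "dr": [0, 0, -53.3]},
    {"offset": [0.521, -0.714, -0.08], "dr": [0, 0, -53.3]},
    {"offset": [0.521, -0.714, -0.08], "dr": [0, 0, -53.3]},
    {"offset": [0.521, -0.714, -0.08], "dr": [0, 0, -53.3]},
    {"offset": [0.521, -0.714, -0.08], "dr": [0, 0, -53.3]},
    {"offset": [0.521, -0.714, -0.08], "dr": [0, 0, -53.3]},
    {"offset": [0.521, -0.714, -0.08], "dr": [0, 0, -53.3]},
    {"offset": [0.521, -0.714, -0.08], "dr": [0, 0, -53.3]},
    {"offset": [0.521, -0.714, -0.08], "dr": [0, 0, -53.3]},
    {"offset": [0.521, -0.714, -0.08], "dr": [0, 0, -53.3]}
  ],
  "gripper": 1
}}

```text
time_s: 1.77
position: [0.4486, 0.1683, 0.3024]
tcp_rot: [[0.253, 0.967, -0.0], [0.967, -0.253, -0.0], [-0.0, -0.0, -1.0]]
force: [1.0, 0.0, 0.6]
opening: 0.003
grasp_force: 0.0
```

>>> {"api": "servo_tool", "payload": {
  "targets": [
    {"offset": [0.04, -0.01, 0], "dr": [0, 0, 0]},
    {"offset": [0.08, -0.02, 0.0], "dr": [0, 0, 0]},
    {"offset": [0.107, -0.026, 0.03], "dr": [0, 0, 0]},
    {"offset": [0.107, -0.026, 0.07], "dr": [0, 0, 0]},
    {"offset": [0.107, -0.026, 0.11], "dr": [0, 0, 0]},
    {"offset": [0.107, -0.026, 0.15], "dr": [0, 0, 0]},
    {"offset": [0.107, -0.026, 0.18], "dr": [0, 0, 0]},
    {"offset": [0.107, -0.026, 0.18], "dr": [0, 0, 0]},
    {"offset": [0.107, -0.026, 0.18], "dr": [0, 0, 0]}
  ]
}}

```text
time_s: 2.52
position: [0.4501, 0.276, 0.1212]
tcp_rot: [[0.253, 0.967, -0.004], [0.967, -0.253, -0.002], [-0.003, -0.004, -1.0]]
force: [-0.2, 0.8, 1.1]
opening: 0.005
grasp_force: 0.0
```

Run:
```python
from rig import bot,viewer
from h import *
s=bot.read_state(); print(s["position"],s["force"])
c=viewer.capture("wrist"); im=c["color"][:,:,::-1].copy()
p=s["position"].copy(); p[2]=.059
print(proj(c,p)); u=proj(c,p).astype(int); cv2.drawMarker(im,(int(u[0]),int(u[1])),(0,0,255))
k=blob(c,(0,0,0),(180,255,55),(max(u[0]-150,0),max(u[1]-150,0),min(640,u[0]+150),min(400,u[1]+150)))
print(k[0],k[2],[onz(c,q,.059).round(3) for q in (k[0],*cv2.boxPoints(k[1]))])
cv2.imwrite("pics/w1.png",im)
```

```text
[0.45009565 0.27596095 0.12120254] [-0.2357631   0.81759627  1.13541026]
[311.5603803  207.86141374]
[304.82691926 277.28322753] 20164 [array([0.432, 0.227, 0.059]), array([0.348, 0.289, 0.059]), array([0.544, 0.238, 0.059]), array([0.533, 0.156, 0.059]), array([0.317, 0.212, 0.059])]
```

View pics/w1.png

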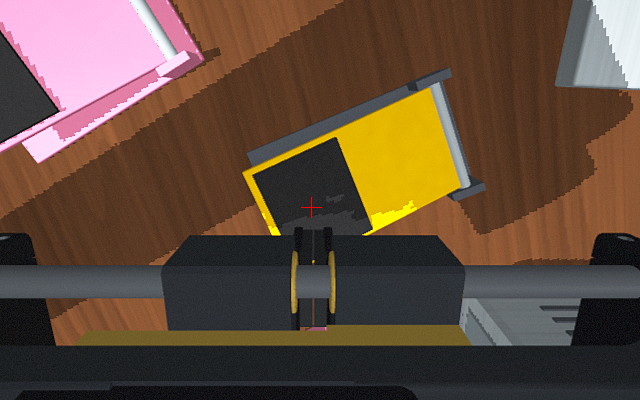

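The wrist view shows the fingertip axis (311,207) on the middle of the black pad, whose centre is about (312,202). I will press straight down.

>>> {"api": "servo_tool", "payload": {
  "targets": [
    {"offset": [0, 0, 0.03], "dr": [0, 0, 0]},
    {"offset": [0, 0, 0.055], "dr": [0, 0, 0]},
    {"offset": [0, 0, 0.065], "dr": [0, 0, 0]},
    {"offset": [0, 0, 0.072], "dr": [0, 0, 0]},
    {"offset": [0, 0, 0.079], "dr": [0, 0, 0]},
    {"offset": [0, 0, 0.085], "dr": [0, 0, 0]},
    {"offset": [0, 0, 0.088], "dr": [0, 0, 0]},
    {"offset": [0, 0, 0.09], "dr": [0, 0, 0]},
    {"offset": [0, 0, 0.09], "dr": [0, 0, 0]},
    {"offset": [0, 0, 0.09], "dr": [0, 0, 0]}
  ]
}}

```text
time_s: 3.4
position: [0.4501, 0.2764, 0.0345]
tcp_rot: [[0.253, 0.967, -0.002], [0.967, -0.253, -0.0], [-0.001, -0.002, -1.0]]
force: [-5.6, -0.5, 7.4]
opening: 0.004
grasp_force: 3.8
```

>>> {"api": "servo_tool", "payload": {
  "targets": [
    {"offset": [0, 0, 0.003], "dr": [0, 0, 0]},
    {"offset": [0, 0, 0.006], "dr": [0, 0, 0]},
    {"offset": [0, 0, 0.006], "dr": [0, 0, 0]},
    {"offset": [0, 0, 0.006], "dr": [0, 0, 0]}
  ]
}}

```text
time_s: 3.73
position: [0.4501, 0.2764, 0.0325]
tcp_rot: [[0.252, 0.968, -0.0], [0.968, -0.252, 0.0], [-0.0, -0.0, -1.0]]
force: [-8.8, -4.1, 37.2]
opening: 0.004
grasp_force: 18.5
```

>>> {"api": "servo_tool", "payload": {
  "targets": [
    {"offset": [0, 0, 0], "dr": [0, 0, 0]},
    {"offset": [0, 0, 0], "dr": [0, 0, 0]},
    {"offset": [0, 0, -0.01], "dr": [0, 0, 0]},
    {"offset": [0, 0, -0.03], "dr": [0, 0, 0]},
    {"offset": [0, 0, -0.07], "dr": [0, 0, 0]},
    {"offset": [0, 0, -0.11], "dr": [0, 0, 0]},
    {"offset": [0, 0, -0.15], "dr": [0, 0, 0]},
    {"offset": [0, 0, -0.19], "dr": [0, 0, 0]},
    {"offset": [0, 0, -0.23], "dr": [0, 0, 0]},
    {"offset": [0, 0, -0.25], "dr": [0, 0, 0]},
    {"offset": [-0.03, 0.018, -0.25], "dr": [0, 0, 0]},
    {"offset": [-0.065, 0.04, -0.25], "dr": [0, 0, 0]},
    {"offset": [-0.1, 0.06, -0.25], "dr": [0, 0, 0]},
    {"offset": [-0.135, 0.08, -0.25], "dr": [0, 0, 0]},
    {"offset": [-0.17, 0.1, -0.25], "dr": [0, 0, 0]},
    {"offset": [-0.2, 0.12, -0.25], "dr": [0, 0, 0]},
    {"offset": [-0.2, 0.12, -0.25], "dr": [0, 0, 0]},
    {"offset": [-0.2, 0.12, -0.25], "dr": [0, 0, 0]}
  ]
}}

```text
time_s: 5.23
position: [0.5181, 0.0506, 0.2783]
tcp_rot: [[0.257, 0.966, 0.004], [0.966, -0.257, -0.0], [0.001, 0.004, -1.0]]
force: [-0.1, 1.0, -0.8]
opening: 0.001
grasp_force: 0.0
```

>>> {"api": "servo_tool", "payload": {
  "targets": [
    {"offset": [0, 0, 0.02], "dr": [0, 0, 0]},
    {"offset": [0, 0, 0.04], "dr": [0, 0, 0]},
    {"offset": [0, 0, 0.04], "dr": [0, 0, 0]},
    {"offset": [0, 0, 0.04], "dr": [0, 0, 0]},
    {"offset": [0, 0, 0.04], "dr": [0, 0, 0]},
    {"offset": [0, 0, 0.04], "dr": [0, 0, 0]}
  ],
  "gripper": -0.2
}}

```text
time_s: 5.73
position: [0.5177, 0.0532, 0.2381]
tcp_rot: [[0.252, 0.968, 0.003], [0.968, -0.252, -0.0], [0.001, 0.003, -1.0]]
force: [-0.1, 0.1, 0.5]
opening: 0.372
grasp_force: 0.0
```

Run:
```python
from rig import bot,viewer
from h import *
s=bot.read_state(); print(s["position"],s["force"],s["opening"])
c=viewer.capture("wrist"); im=c["color"][:,:,::-1].copy()
p=s["position"].copy(); p[2]=.17
u=proj(c,p); print(u); cv2.drawMarker(im,(int(u[0]),int(u[1])),(0,0,255))
o=blob(c,(8,170,120),(18,255,255),(0,0,640,400))
print(o[0],o[1],o[2],[onz(c,q,.17).round(4) for q in (o[0],*cv2.boxPoints(o[1]))])
cv2.imwrite("pics/w2.png",im)
c=viewer.capture("side");k=blob(c,(21,130,90),(33,255,255),(290,250,365,305));print(k[0],k[2])
```

```text
[0.51765536 0.05315824 0.23805646] [-0.09911664  0.11627023  0.45981999] 0.3720667638485873
[310.93131772 205.46517744]
[309.78196778 167.74562907] ((309.5, 181.5), (165.0, 23.0), 90.0) 2917 [array([0.5236, 0.0788, 0.17  ]), array([0.5276, 0.1235, 0.17  ]), array([0.5417, 0.1199, 0.17  ]), array([0.5135, 0.0086, 0.17  ]), array([0.4975, 0.0128, 0.17  ])]
[322.59324523 276.87958884] 681
```

View pics/w2.png

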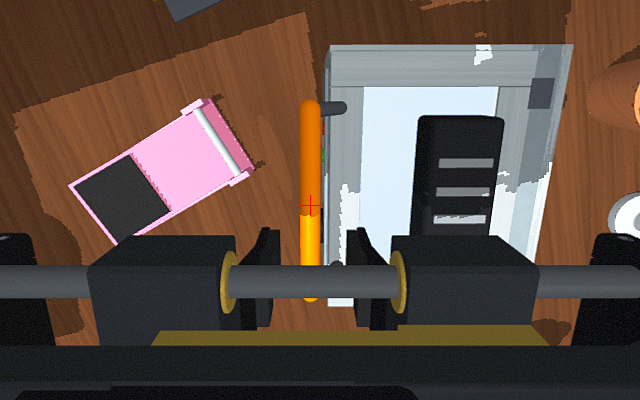

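The wrist view shows the bar vertical in the picture from (310,100) to (310,302), with the tool axis on it at (311,205), so it is well aligned. Next I descend and close.

>>> {"api": "servo_tool", "payload": {
  "targets": [
    {"offset": [0, 0, 0.03], "dr": [0, 0, 0]},
    {"offset": [0, 0, 0.055], "dr": [0, 0, 0]},
    {"offset": [0, 0, 0.075], "dr": [0, 0, 0]},
    {"offset": [0, 0, 0.087], "dr": [0, 0, 0]},
    {"offset": [0, 0, 0.087], "dr": [0, 0, 0]},
    {"offset": [0, 0, 0.087], "dr": [0, 0, 0]}
  ]
}}

```text
time_s: 6.33
position: [0.517, 0.0526, 0.1496]
tcp_rot: [[0.253, 0.967, -0.0], [0.967, -0.253, 0.0], [-0.0, -0.0, -1.0]]
force: [0.0, -0.6, -0.9]
opening: 0.605
grasp_force: 0.0
```

>>> {"api": "servo_tool", "payload": {
  "targets": [
    {"offset": [0, 0, 0], "dr": [0, 0, 0]},
    {"offset": [0, 0, 0], "dr": [0, 0, 0]},
    {"offset": [0, 0, 0], "dr": [0, 0, 0]},
    {"offset": [0, 0, 0], "dr": [0, 0, 0]},
    {"offset": [0, 0, 0], "dr": [0, 0, 0]},
    {"offset": [0, 0, 0], "dr": [0, 0, 0]},
    {"offset": [0, 0, 0], "dr": [0, 0, 0]},
    {"offset": [0, 0, 0], "dr": [0, 0, 0]}
  ],
  "gripper": 1
}}

```text
time_s: 7.0
position: [0.5155, 0.0529, 0.1496]
tcp_rot: [[0.253, 0.967, -0.003], [0.967, -0.253, 0.001], [-0.0, -0.003, -1.0]]
force: [-3.3, 0.4, 4.5]
opening: 0.146
grasp_force: 30.0
```

The bar is gripped at 30 N. Now I swing it along the arc in tool y (rear) and −z (up), first to about 0.8 rad.

>>> {"api": "servo_tool", "payload": {
  "targets": [
    {"offset": [0, 0.002, -0.008], "dr": [0, 0, 0]},
    {"offset": [0, 0.005, -0.016], "dr": [0, 0, 0]},
    {"offset": [0, 0.009, -0.024], "dr": [0, 0, 0]},
    {"offset": [0, 0.013, -0.032], "dr": [0, 0, 0]},
    {"offset": [0, 0.017, -0.039], "dr": [0, 0, 0]},
    {"offset": [0, 0.0215, -0.0465], "dr": [0, 0, 0]},
    {"offset": [0, 0.0265, -0.0535], "dr": [0, 0, 0]},
    {"offset": [0, 0.032, -0.0603], "dr": [0, 0, 0]},
    {"offset": [0, 0.0375, -0.0668], "dr": [0, 0, 0]},
    {"offset": [0, 0.0435, -0.073], "dr": [0, 0, 0]},
    {"offset": [0, 0.05, -0.0788], "dr": [0, 0, 0]},
    {"offset": [0, 0.0565, -0.0844], "dr": [0, 0, 0]},
    {"offset": [0, 0.0635, -0.0896], "dr": [0, 0, 0]},
    {"offset": [0, 0.0705, -0.0945], "dr": [0, 0, 0]},
    {"offset": [0, 0.078, -0.099], "dr": [0, 0, 0]},
    {"offset": [0, 0.0855, -0.103], "dr": [0, 0, 0]},
    {"offset": [0, 0.0855, -0.103], "dr": [0, 0, 0]},
    {"offset": [0, 0.0855, -0.103], "dr": [0, 0, 0]}
  ]
}}

```text
time_s: 8.5
position: [0.6004, 0.0308, 0.256]
tcp_rot: [[0.253, 0.968, 0.003], [0.968, -0.253, -0.0], [0.0, 0.003, -1.0]]
force: [-7.1, 1.0, 9.5]
opening: 0.148
grasp_force: 30.0
```

Run:
```python
from rig import bot,viewer
from h import *
s=bot.read_state(); print(s["position"],s["force"],s["moment"],s["opening"],s["grasp_force"])
a=viewer.capture("scene");b=viewer.capture("side")
A=cv2.resize(a["color"][90:290,240:440,::-1],None,fx=2.,fy=2.,interpolation=cv2.INTER_CUBIC)
B=cv2.resize(b["color"][130:330,220:420,::-1],None,fx=2.,fy=2.,interpolation=cv2.INTER_CUBIC)
cv2.imwrite("pics/mid.png",np.hstack([A,B]))
```

```text
[0.60037892 0.03082901 0.25598877] [-7.05103886  1.00059312  9.52597565] [0.30673077 1.06828989 0.05533333] 0.148167983159314 30.007699728012085
```

View pics/mid.png

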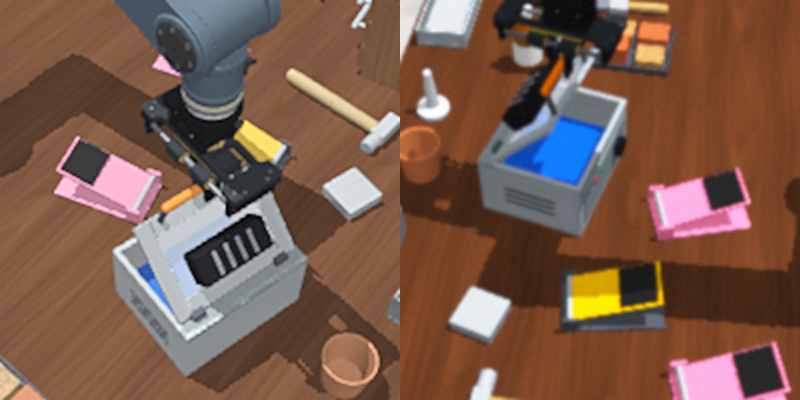

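The lid is about half open, the bar is still in the fingers, and the treadle is up (side part of the view, at (612,295)). I continue to the balance point.

>>> {"api": "servo_tool", "payload": {
  "targets": [
    {"offset": [0, 0.008, -0.004], "dr": [0, 0, 0]},
    {"offset": [0, 0.016, -0.0075], "dr": [0, 0, 0]},
    {"offset": [0, 0.024, -0.011], "dr": [0, 0, 0]},
    {"offset": [0, 0.032, -0.0138], "dr": [0, 0, 0]},
    {"offset": [0, 0.04, -0.016], "dr": [0, 0, 0]},
    {"offset": [0, 0.048, -0.018], "dr": [0, 0, 0]},
    {"offset": [0, 0.056, -0.0195], "dr": [0, 0, 0]},
    {"offset": [0, 0.064, -0.0205], "dr": [0, 0, 0]},
    {"offset": [0, 0.071, -0.021], "dr": [0, 0, 0]},
    {"offset": [0, 0.078, -0.021], "dr": [0, 0, 0]},
    {"offset": [0, 0.083, -0.021], "dr": [0, 0, 0]},
    {"offset": [0, 0.085, -0.021], "dr": [0, 0, 0]},
    {"offset": [0, 0.085, -0.021], "dr": [0, 0, 0]},
    {"offset": [0, 0.085, -0.021], "dr": [0, 0, 0]},
    {"offset": [0, 0.085, -0.021], "dr": [0, 0, 0]}
  ]
}}

```text
time_s: 9.85
position: [0.6813, 0.0094, 0.2728]
tcp_rot: [[0.253, 0.967, -0.001], [0.967, -0.253, -0.0], [-0.0, -0.001, -1.0]]
force: [-1.3, -0.2, -3.3]
opening: 0.15
grasp_force: 30.1
```

Run:
```python
from rig import bot,viewer
from h import *
s=bot.read_state(); print(s["position"],s["force"],s["moment"],s["opening"],s["grasp_force"])
a=viewer.capture("scene");b=viewer.capture("side")
for n,c,r in(("scene",a,(270,130,400,260)),("side",b,(250,130,345,220))):
    o=blob(c,(5,170,110),(18,255,255),r); print(n,o[0],o[1],o[2],onz(c,o[0],.292))
A=cv2.resize(a["color"][110:250,260:400,::-1],None,fx=2.85,fy=2.85,interpolation=cv2.INTER_CUBIC)
B=cv2.resize(b["color"][110:250,230:370,::-1],None,fx=2.85,fy=2.85,interpolation=cv2.INTER_CUBIC)
cv2.imwrite("pics/end.png",np.hstack([A,B]))
```

```text
[0.68126393 0.0094204  0.27281497] [-1.29333027 -0.18819403 -3.32108585] [0.18450082 0.33044323 0.02284699] 0.149754923570375 30.08442062884569
scene [353.34782609 205.54347826] ((351.0, 207.00001525878906), (4.400000095367432, 22.0), 53.13010025024414) 46 [ 0.67263964 -0.02157736  0.292     ]
side [326.27608347 177.68860353] ((324.2831726074219, 175.52345275878906), (94.88059997558594, 41.57633590698242), 59.198551177978516) 1246 [0.51077012 0.11039796 0.292     ]
```

View pics/end.png

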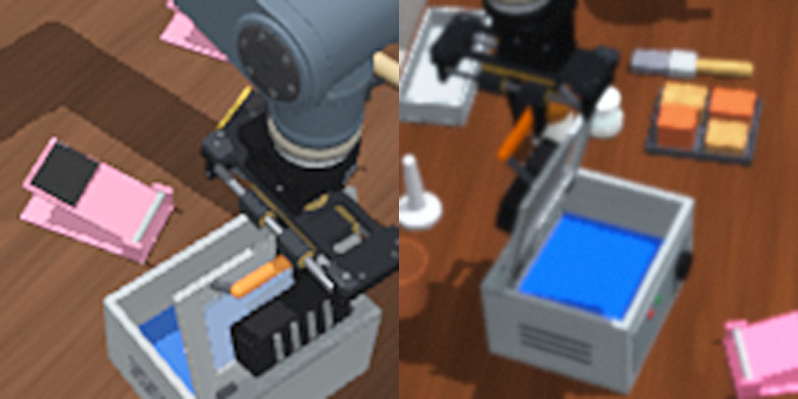

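The end view shows the bar still in the fingers (side part at about (517,135)), with the panel nearly upright and leaning slightly to the front. The bar has moved 171 mm rearward, which is about 1.31 rad, so I am handing in.

```bash
python3 -c "
from rig import ticket
print(ticket.hand_in())"
```

```text
the job is handed in; nothing more can be done
None
```

I pressed the treadle to its stop with the lid shut and it came back up. The lid is now held still by its orange bar at about 1.31 rad (balance point 1.32 rad), worked out from how far the bar moved. The job is handed in, but no verdict was returned.

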